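# Close the sliding stop of a spice rack into its notch

## Task

The sliding stop of the spice rack has been left open. With the closed fingertips, gently push the upright stop along its rail towards the three spice jars until its spring pin drops into the notch (the short gap in the rail's steel strip just before the jars), without driving it on past the notch, then draw the hand clear. Nothing is to be gripped or lifted, and the jars stay standing where they are.

Things in the scene. Friction and masses are not known exactly. Their poses are not given: they have to be found in the camera images.
- rack: Low wooden spice rack, fixed: board 104 (x) by 400 (y) by 12 mm. Origin: centre of its underside, on the worktop. y runs along the rail, from the stop towards the jars; x to the back fence, z up. A 26 mm wide metal rail runs along the front of the board, at x = -30 mm. Place and yaw vary.
- stop: Sliding stop, moves only along the rack's y, +y to close; axes as the rack's; origin on its pin's axis, 21 mm above the worktop. Aluminium carriage (34 in x, 36 in y, 3 to 25 mm above the origin) and on its jar side a wooden upright plate: x -20 to +68 mm, y +8 to +18 mm, 3 to 79 mm above the origin.
- pin (a joint): How far (m) the stop's spring pin has dropped: 0 on the plain strip, about 0.003 in the notch. Its round cap shows on the carriage. Sliding takes about 1 N; at the notch the pin drops and pulls the stop in (the push falls to nothing); moving on then takes 7 to 10 N. Let go within 4 mm of the notch, the stop centres itself.
- push_face (a point): Point at mid-width of the plate's flat outer side (facing the rack's -y, away from the jars), 81 mm above the worktop, 19 mm below the plate's top edge; axes as the rack's. A place to push; nothing stands before the plate above 55 mm over the worktop. In y it lies 8 mm ahead of the stop's origin.
- notch (a point): Centre of the notch, a 16 mm gap in the rail's steel strip, 21 mm above the worktop; axes as the rack's. The stop is home when its origin is here. The strip, with the end plate behind the jars, is set elsewhere along the rail each time. The nearest jar stands 4 to 8 mm beyond the plate of a stop that is home.
- jar_0 (a point): Middle (46 mm above its foot) of a small round glass spice jar with tan contents and a black cap, 44 mm across, 92 mm tall, loose, standing on the rack's board behind the rail; its top is 104 mm above the worktop. z up. Bystander. The jars stand in a row in any order.
- jar_1 (a point): Middle (46 mm above its foot) of a small round glass spice jar with red contents and a black cap, 44 mm across, 92 mm tall, loose, standing on the rack's board behind the rail; its top is 104 mm above the worktop. z up. Bystander. The jars stand in a row in any order.
- jar_2 (a point): Middle (46 mm above its foot) of a small round glass spice jar with green contents and a black cap, 44 mm across, 92 mm tall, loose, standing on the rack's board behind the rail; its top is 104 mm above the worktop. z up. Bystander. The jars stand in a row in any order.
Mind the look-alikes: they are no part of the job. What is shaped like the part that bears jar_2 but pink or purple is not meant.

How it is judged:
By the outcome, as a careful person would: the job done as asked, in the order asked, and still so for the second after the job is handed in, with the robot touching nothing.
It also fails if it takes over 38 s, if anything falls off the work surface, if the arm or the gripper's body presses on something with over 40 N, if the wrist force passes 120 N, or if a joint passes its speed limit or range.

## Robot

A 6-joint arm with a two-finger parallel gripper is mounted at the origin on a cart in front of the work surface, level with it; the furniture and walls round the work are solid. World frame = base frame: x ahead of the robot, y to its left, z up, the work surface at z = 0. Lengths are in m, angles in degrees, forces in N, time in s.
With the tool pointing down it reaches from about 0.25 to 0.725 m from the base axis. Payload 9.7 kg.
Tool frame: the origin (TCP) lies between the finger pads; the fingertips stand 11 mm ahead of it and the grasp point (between the pads) lies 8 mm behind it; y points along the fingers, x is the direction in which the jaws open and shut, and the axes are right-handed (so a half turn about y gives the same grasp; the last joint's range is limited). The gripper opens to 85 mm and grips with 20 to 120 N. Pads are 22 mm wide; open, the fingers measure 114 mm over their backs; the gripper's body (76 mm by 85 mm) begins 54 mm behind the grasp point. The pads swing forward as they close: fully open they stand 13 mm farther back than shut.
Start: joints at [-63.484, 4.979, 10.078, 95.1, 0, 90], TCP at [0.246, -0.492, 0.242] pointing down, gripper open.
Joint ranges: [-179.16, 179.16], [-48.56, 103.87], [-65.8, 70.77], [-126.05, 130.52], [-82.76, 87.17], [-180, 180]. Speed limits (degrees/s): [127.2, 127.2, 147.25, 180, 180, 180].

## Interface

Orientations are given as [roll, pitch, yaw] about the fixed x, y, z axes, in that order (R = Rz(yaw) Ry(pitch) Rx(roll)).
In Python, from workcell import bot, vision gives the robot as it stands. The module is installed in compiled form; this text tells all that it offers.
- The arm moves only by the shell command python3 -m crank 'ROWS' [OPENING] [FORCE]. ROWS is text: rows parted by semicolons, each of 6 numbers parted by spaces: the shift along the tool's x, y, z in m, then the turn, a rotation vector about the tool's x, y, z in rad. A call has 1 to 8 rows; each row is the pose to reach, as a shift and turn from the pose commanded when the call began, along the tool's axes at that moment; what a row does not reach only later rows make up. A row lasts 1/10 s, in which the tool goes at most 50 mm and 8.59 degrees, less where a joint would pass 70% of its speed; a pose out of reach is approached as far as the arm can. A call with a gripper value outside its range is refused whole. OPENING is the gripper's target within -1 to 1 (shut at 1, half-way at 0, fully open at -1), set as the call begins (- or left out, the last holds). The fingers move at their own pace and stop on an object; FORCE is the grip in N (left out, the last holds). Time passes only in rows, so rows that repeat a pose let the fingers close. It gives the time, the measured TCP pose, the force and the opening at its end, in the units of the state.
- bot.get_obs(): the state, without advancing time (a new reading comes with each control period).
- vision.camera(name): name is "scene" or "top" or "wrist"; returns the picture (480x640x3 uint8, red, green, blue); there is no depth.
- vision.get_calibration(name): a dict with "fx", "fy", "cx", "cy" (pixels), "rvec" (rotation vector, rad) and "tvec" (3), from world to camera coordinates, as OpenCV has them. Camera axes: x right, y down, z forward; pixel columns grow to the right and rows downward; lengths in m; the calibration is good to about 2 mm. A picture is of the moment at which its call begins: read the wrist's pose just before it. get_calibration takes no time and is no camera call; for the wrist camera it gives the pose at the moment of the call.
- bot.job_done(): hands the job in, once; it reports no verdict.
The state is a dict: "time": time; "q": joint angles; "qd": joint speeds; "joint_efforts": joint torques, N m; "ee_pos": TCP position; "tcp_rot": TCP orientation; "wrist_force": force on the tool from outside, world axes, zero at the start; "torque": the same for the moment, N m; "opening": finger opening in m.
Only numpy, scipy, OpenCV 4.12 (cv2) and the standard library are available. Lean on these libraries where they do the work, as an engineer would, in place of code of your own. Each camera call takes 0.05 s, during which the arm holds its last target. There are 200 camera calls.

## Working session

There is one attempt and no reset: what is moved stays moved. The work goes in short steps, Python scripts to look and compute and a shell command to move; the robot and the scene stay as the last step left them, time stands still between calls to the robot, and variables do not carry over. Pictures are saved under pics/ and viewed, about 8 in all and at most 12, crops included, and the job is handed in when it is done.

```bash
mkdir -p pics; python3 - <<'E'
from workcell import bot, vision
import cv2
for n in("scene","top"):
    cv2.imwrite(f"pics/{n}0.png",vision.camera(n)[:,:,::-1]); print(n,vision.get_calibration(n))
o=bot.get_obs();print({k:o[k] for k in("time","q","ee_pos","tcp_rot","wrist_force","opening")})
E
```

```text
scene {'fx': 487.0764542122755, 'fy': 487.0764542122755, 'cx': 322.42348304348553, 'cy': 230.82121378714018, 'rvec': array([ 0.70825791, -2.45171898,  1.31207348]), 'tvec': array([0.39640003, 0.20000548, 0.89736182])}
top {'fx': 534.9385105064922, 'fy': 534.9385105064922, 'cx': 308.23743017262484, 'cy': 239.11449288244253, 'rvec': array([ 2.18624344, -2.14742005,  0.13426191]), 'tvec': array([-0.01683865,  0.45785369,  1.2177929 ])}
{'time': 0.1, 'q': array([-6.34856577e+01,  5.00828765e+00,  1.00371226e+01,  9.50995359e+01,
       -3.66980397e-04,  9.00010553e+01]), 'ee_pos': array([ 0.24543983, -0.49197164,  0.24163395]), 'tcp_rot': array([-9.00003683e+01,  7.07009605e-02, -6.34867130e+01]), 'wrist_force': array([-0.02187144,  0.1515229 , -0.56805155]), 'opening': 0.08556759677016529}
```

View pics/scene0.png

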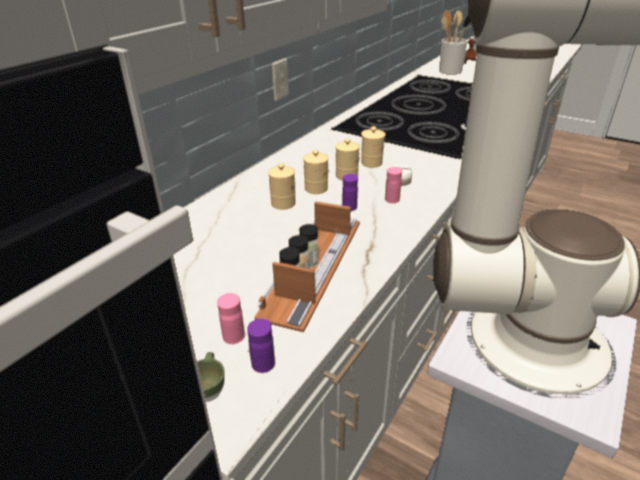

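View pics/top0.png

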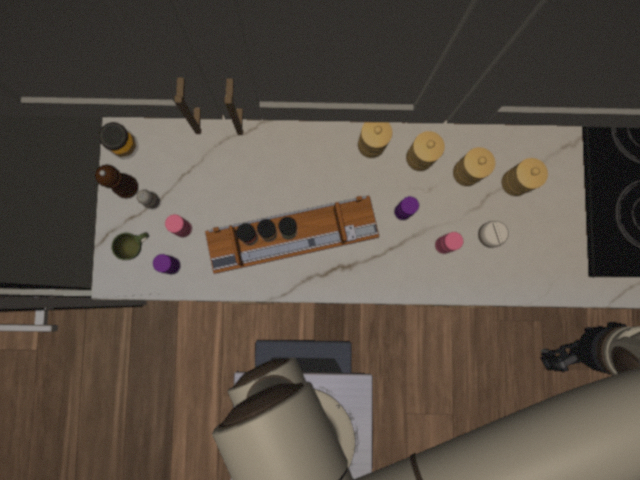

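The top view shows the rack running from (210,250) to (378,215). The stop is open at the right (plate about x=338), the notch is a dark gap near (312,243), and the jar caps are at (247,233), (267,229) and (288,226). World +y is image left. Next I'll zoom in.

```bash
python3 - <<'E'
import cv2
a=cv2.imread("pics/top0.png")[185:285,200:390]
cv2.imwrite("pics/top0c.png",cv2.resize(a,None,fx=4.2,fy=4.2,interpolation=cv2.INTER_CUBIC))
E
```

```text
(no output)
```

View pics/top0c.png

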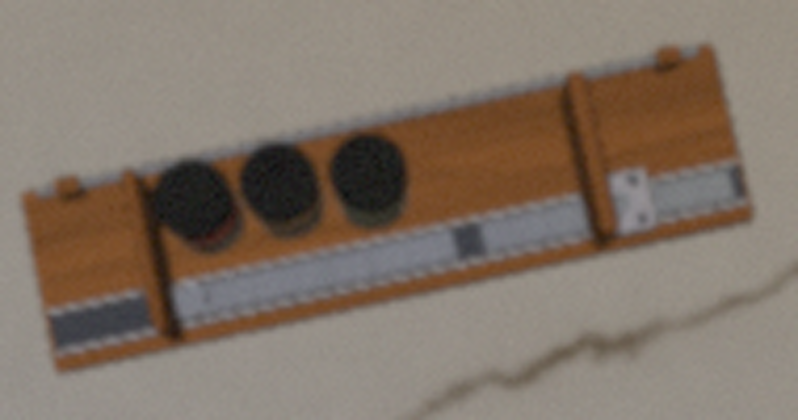

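The crop shows these features (crop pixels):
- Board corners: (25,192), (58,370), (752,215), (712,45).
- Notch: (468,240).
- Stop plate top edge: (577,75) to (604,242).
- Carriage: about (632,200).

```bash
cat > h.py <<'E'
import numpy as np, cv2
from workcell import vision
def unproj(name,uv,z,c=None):
    c=c or vision.get_calibration(name); R=cv2.Rodrigues(c["rvec"])[0]
    d=R.T@np.array([(uv[0]-c["cx"])/c["fx"],(uv[1]-c["cy"])/c["fy"],1]); o=-R.T@c["tvec"]
    return o+d*(z-o[2])/d[2]
def proj(name,p,c=None):
    c=c or vision.get_calibration(name); K=np.array([[c["fx"],0,c["cx"]],[0,c["fy"],c["cy"]],[0,0,1]])
    return cv2.projectPoints(np.float64(p).reshape(-1,1,3),c["rvec"],c["tvec"],K,None)[0][:,0]
E
python3 - <<'E'
from h import *
t=lambda p,z:unproj("top",(p[0]/4.2+200-.4,p[1]/4.2+185-.4),z)
C=[t(p,.012) for p in((25,192),(58,370),(752,215),(712,45))]
for c in C: print(c)
o=np.mean(C,0); 
ey=((C[0]+C[1])-(C[2]+C[3]));L=np.linalg.norm(ey)/2; ey/=2*L; ex=np.array([ey[1],-ey[0],0])
print("centre",o,"len",L,"wid",np.linalg.norm(C[0]-C[1]),np.linalg.norm(C[2]-C[3]),"yaw",np.degrees(np.arctan2(-ex[1]*-1,ex[0])),ex,ey)
rk=lambda p:((p-o)@ex,(p-o)@ey)
print("notch",t((468,240),.019),rk(t((468,240),.019)))
for n,p,z in(("plateback",(577,75),.1),("platefront",(604,242),.1),("carr",(632,200),.046),("j",(368,172),.104),("j",(280,185),.104),("j",(192,200),.104)): print(n,t(p,z),rk(t(p,z)))
# scene check: project top plate corners/board corners into scene
print(proj("scene",C))
for n in ("scene",): print(proj(n,[t((577,75),.1),t((604,242),.1),t((468,240),.019),t((368,172),.104)]))
E
```

```text
[0.47608256 0.23311367 0.012     ]
[0.37683821 0.21093311 0.012     ]
[ 0.4706826  -0.17458482  0.012     ]
[ 0.56721382 -0.15168936  0.012     ]
centre [0.4727043  0.02944315 0.012     ] len 0.3961093184745885 wid 0.1016927642643799 0.09920926382136301 yaw 13.502668550372274 [0.97235905 0.23349065 0.        ] [-0.23349065  0.97235905  0.        ]
notch [ 0.45285402 -0.01532703  0.019     ] (np.float64(-0.029755014140364515), np.float64(-0.038897833430314034))
plateback [ 0.53214772 -0.06998735  0.1       ] (np.float64(0.03458425459392838), np.float64(-0.11056163039354511))
platefront [ 0.4441994  -0.08503969  0.1       ] (np.float64(-0.05444766948984676), np.float64(-0.10466279278046407))
carr [ 0.47350993 -0.10414896  0.046     ] (np.float64(-0.030409146971582514), np.float64(-0.1300876069504889))
j [0.47811888 0.03845575 0.104     ] (np.float64(0.007369279759387515), np.float64(0.007499224734756997))
j [0.47044234 0.08401063 0.104     ] (np.float64(0.010541563182736495), np.float64(0.053587330661232134))
j [0.46173621 0.12943536 0.104     ] (np.float64(0.012682333420701731), np.float64(0.09978927990416936))
[[254.96933135 314.02673864]
 [303.83038673 326.54514733]
 [359.37441463 219.26628808]
 [322.12633122 212.77749177]]
[[315.63959624 200.18939169]
 [351.82294132 207.56961322]
 [332.34381808 250.76937089]
 [308.96139273 227.13597864]]
```

```bash
python3 - <<'E'
import cv2
a=cv2.imread("pics/scene0.png")[190:340,240:390]
cv2.imwrite("pics/sc0c.png",cv2.resize(a,None,fx=4,fy=4,interpolation=cv2.INTER_CUBIC))
E
```

```text
(no output)
```

View pics/sc0c.png

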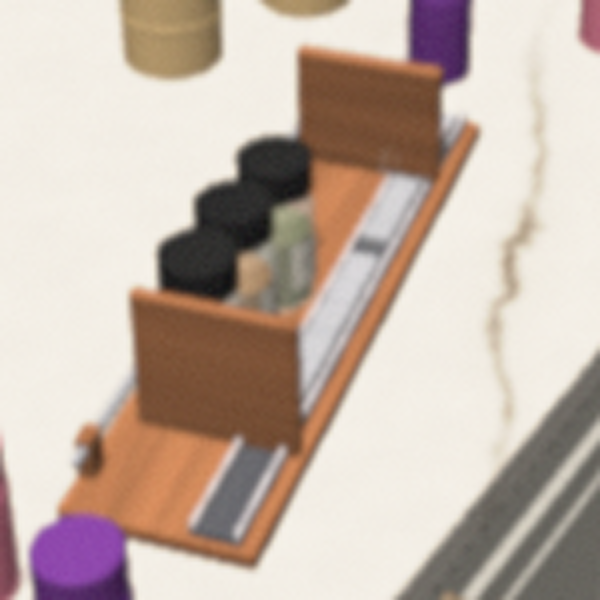

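Both views agree: the stop's face is about 82 mm short of home and the rack yaw is about 13.5°. I'm starting the approach with the gripper closing.

```bash
python3 -m crank '-.021 .004 .039 0 -.137 0; -.042 .008 .079 0 -.275 0; -.062 .012 .118 0 -.412 0; -.083 .016 .158 0 -.55 0; -.104 .02 .197 0 -.687 0; -.125 .024 .236 0 -.825 0; -.146 .028 .276 0 -.962 0; -.166 .032 .315 0 -1.1 0' 1 20; python3 - <<'E'
from h import *
from workcell import bot
from scipy.spatial.transform import Rotation as Ro
s=bot.get_obs();R=Ro.from_euler('xyz',s["tcp_rot"],degrees=True)
T=np.array([.505,-.1305,.15]);RT=Ro.from_euler('xyz',[-90,0,13.5],degrees=True)
print(s["time"],R.inv().apply(T-s["ee_pos"]),(R.inv()*RT).as_rotvec(),s["q"])
E
```

```text
time: 0.9
ee_pos: [0.454, -0.2012, 0.21]
tcp_rot: [-90.0, 0.0, -0.1]
wrist_force: [1.6, 0.1, 0.0]
opening: 0.0001
0.9 [0.05088018 0.05995531 0.070804  ] [-8.60716998e-05 -2.37926526e-01 -1.05853646e-04] [-2.39029460e+01 -2.88786286e+00 -1.49617557e+00  9.13993995e+01
  1.15651014e-03  6.62292397e+01]
```

```bash
python3 -m crank '.017 .015 .024 0 -.08 0; .034 .03 .047 0 -.16 0; .051 .045 .071 0 -.238 0; .051 .06 .071 0 -.238 0; .051 .06 .071 0 -.238 0'; python3 - <<'E'
from h import *
from workcell import bot
s=bot.get_obs();print(s["ee_pos"],s["tcp_rot"],s["wrist_force"])
c=vision.get_calibration("wrist");im=vision.camera("wrist")
cv2.imwrite("pics/w1.png",im[:,:,::-1])
o=np.array([.4727,.0294,0]);ex=np.array([.9724,.2335,0]);ey=np.array([-.2335,.9724,0])
W=lambda x,y,z:o+ex*x+ey*y+np.array([0,0,z])
print("pred plate back-top L/R,x=-50,38 y=-.1125",proj("wrist",[W(-.05,-.1125,.1),W(.038,-.1125,.1)],c).round())
print("notch",proj("wrist",[W(-.03,-.0389,.021)],c).round())
E
```

```text
time: 1.4
ee_pos: [0.5038, -0.1317, 0.1478]
tcp_rot: [-89.9, 0.2, 13.2]
wrist_force: [-1.4, -1.3, -0.1]
opening: -0.0003
[ 0.50384967 -0.1317161   0.14777983] [-89.89715368   0.21687719  13.21061531] [-1.38940989 -1.32228448 -0.12327717]
pred plate back-top L/R,x=-50,38 y=-.1125 [[218. 167.]
 [419. 166.]]
notch [[276.  20.]]
```

View pics/w1.png

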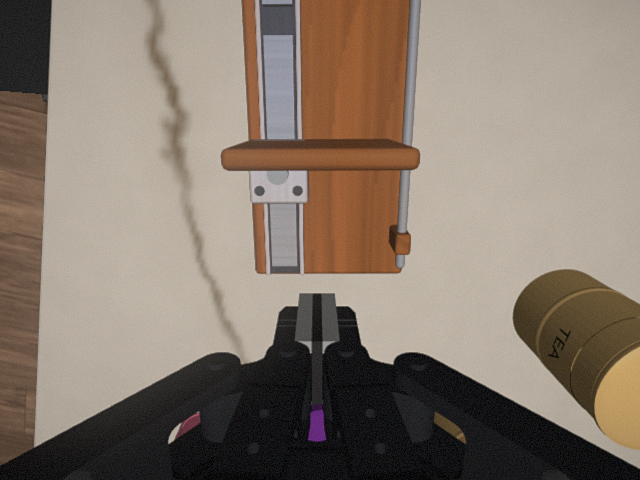

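The wrist view matches prediction: the plate edge runs (222,168) to (418,168) and the notch is at (278,20). Next I descend and close most of the gap.

```bash
python3 -m crank '0 .022 0 0 0 0; 0 .045 0 0 0 0; 0 .067 0 0 0 0; 0 .067 .01 0 0 0; 0 .067 .02 0 0 0; 0 .067 .03 0 0 0; 0 .067 .03 0 0 0; 0 .067 .03 0 0 0'
cat > st.py <<'E'
from h import *
from workcell import bot
s=bot.get_obs();o=np.array([.4727,.0294,0]);ex=np.array([.9724,.2335,0]);ey=np.array([-.2335,.9724,0])
d=s["ee_pos"]-o;print("rack x,y,z",d@ex,d@ey,d[2],"F",s["wrist_force"]@ex,s["wrist_force"]@ey,"t",s["time"])
E
python3 st.py
```

```text
time: 2.25
ee_pos: [0.4985, -0.1029, 0.0844]
tcp_rot: [-90.0, -0.1, 13.2]
wrist_force: [-0.5, -0.5, 0.1]
opening: -0.0001
rack x,y,z -0.005789514707870611 -0.13463262418207414 0.08439546775503468 F -0.6415449795412607 -0.33513188905283564 t 2.25
```

```bash
python3 -m crank '0 .002 .005 0 0 0; 0 .003 .01 0 0 0; 0 .003 .014 0 0 0; 0 .003 .018 0 0 0; 0 .003 .023 0 0 0; 0 .003 .028 0 0 0; 0 .003 .034 0 0 0; 0 .003 .04 0 0 0'; python3 st.py;  python3 -m crank '0 0 .005 0 0 0; 0 0 .01 0 0 0; 0 0 .015 0 0 0; 0 0 .019 0 0 0; 0 0 .022 0 0 0; 0 0 .024 0 0 0; 0 0 .024 0 0 0; 0 0 .024 0 0 0'; python3 st.py
python3 - <<'E'
from h import *
cv2.imwrite("pics/w2.png",vision.camera("wrist")[:,:,::-1])
E
```

```text
time: 3.05
ee_pos: [0.4887, -0.0638, 0.0802]
tcp_rot: [-90.0, 0.0, 13.2]
wrist_force: [0.1, -3.5, -2.7]
opening: 0.0002
rack x,y,z -0.006250183860052368 -0.09438710536620433 0.08017229887576503 F -0.7050371064857947 -3.421938809908679 t 3.05
time: 3.85
ee_pos: [0.4837, -0.0406, 0.0805]
tcp_rot: [-90.0, -0.0, 13.2]
wrist_force: [0.2, -0.7, -0.2]
opening: -0.0
rack x,y,z -0.005659073533085724 -0.07066010980945302 0.08049898244748968 F 0.05403765039763196 -0.7008308370746559 t 3.85
```

View pics/w2.png

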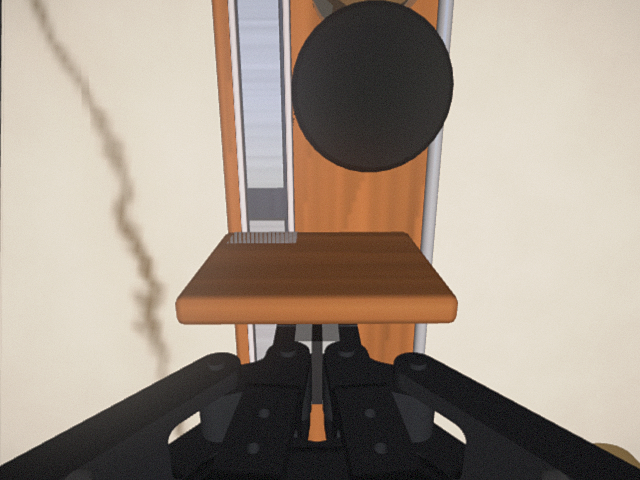

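The stop is sliding freely. The notch gap spans rows 188–221, still ahead of the stop, and the plate's top edge spans rows 297–322. Next I work out the remaining distance.

```bash
python3 - <<'E'
from h import *
from st import o,ex,ey
r=lambda uv,z:((unproj("wrist",uv,z)-o)@ey*1000).round(1)
print("notch edges",r((266,188),.021),r((266,221),.021),r((266,188),.019),r((266,221),.019),"plate top jar side/outer",r((317,296),.1),r((317,323),.1),"jar cap near edge",r((372,171),.104))
E
```

```text
rack x,y,z -0.005698525195484338 -0.07077116324733997 0.08049643813566493 F 0.030264089761228814 0.5677219137996414 t 3.9
notch edges -30.9 -47.0 -31.2 -47.5 plate top jar side/outer -50.2 -59.3 jar cap near edge -12.2
```

```bash
python3 -m crank '0 0 .004 0 0 0; 0 0 .008 0 0 0; 0 0 .012 0 0 0; 0 0 .015 0 0 0; 0 0 .018 0 0 0; 0 0 .02 0 0 0; 0 0 .021 0 0 0; 0 0 .021 0 0 0'; python3 st.py
for i in 1 2; do :; done
python3 -m crank '0 0 .001 0 0 0; 0 0 .001 0 0 0'; python3 st.py
python3 -m crank '0 0 .001 0 0 0; 0 0 .001 0 0 0'; python3 st.py
python3 -m crank '0 0 .001 0 0 0; 0 0 .001 0 0 0'; python3 st.py
python3 - <<'E'
from h import *
cv2.imwrite("pics/w3.png",vision.camera("wrist")[:,:,::-1])
E
```

```text
time: 4.7
ee_pos: [0.4784, -0.0201, 0.0801]
tcp_rot: [-90.0, 0.0, 13.2]
wrist_force: [-0.6, -0.1, 0.3]
opening: -0.0001
rack x,y,z -0.0060158495193740474 -0.04945605256630768 0.08013963202249447 F -0.6070074276808116 0.029207944412674408 t 4.7
time: 4.9
ee_pos: [0.4782, -0.0193, 0.0801]
tcp_rot: [-90.0, 0.0, 13.2]
wrist_force: [-0.5, 0.3, 0.0]
opening: -0.0005
rack x,y,z -0.006031865393062546 -0.048657599056140595 0.08009000404628731 F -0.44471880426906035 0.3939092309545155 t 4.9
time: 5.1
ee_pos: [0.4781, -0.0183, 0.0802]
tcp_rot: [-90.0, 0.0, 13.2]
wrist_force: [-0.8, -0.7, -0.3]
opening: -0.0001
rack x,y,z -0.005925388544597471 -0.04768030966477591 0.08016691048973634 F -0.9860745234935953 -0.5066314564441544 t 5.1
time: 5.3
ee_pos: [0.4779, -0.0174, 0.0803]
tcp_rot: [-90.0, -0.0, 13.2]
wrist_force: [1.7, -0.3, -0.3]
opening: 0.0
rack x,y,z -0.005823911785451758 -0.046709067010526496 0.08027582716223235 F 1.5782131712443606 -0.6782330700179454 t 5.3
```

View pics/w3.png

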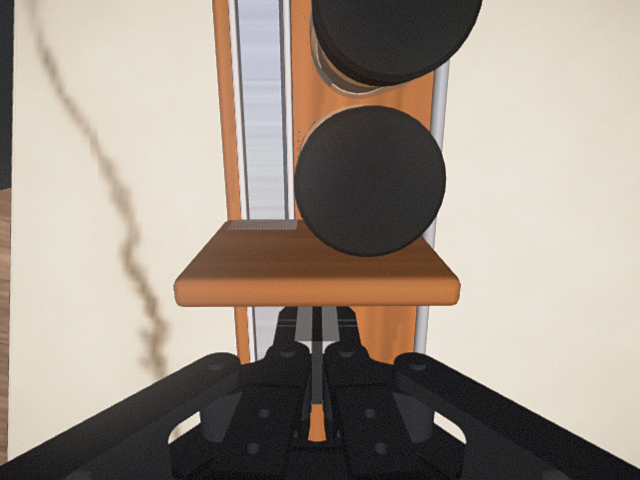

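The plate has moved ahead of the fingers: its edge is now at rows 279–305, against 297–322 before. It may already have popped into the notch, so I'm measuring.

```bash
python3 - <<'E'
from h import *
from st import o,ex,ey
r=lambda uv,z:((unproj("wrist",uv,z)-o)@ey*1000).round(1)
print("plate top jar side/outer",r((317,279),.1),r((317,305),.1),"jar cap near edge",r((370,256),.104))
a=cv2.imread("pics/w2.png");b=cv2.imread("pics/w3.png")
E
```

```text
rack x,y,z -0.005810507019616743 -0.04675439436278615 0.08030124609214662 F -0.012710648300613492 0.2662051597033159 t 5.35
plate top jar side/outer -20.6 -29.1 jar cap near edge -12.0
```

The stop's origin is at about −38 mm against the notch at −39 mm, and the jar hasn't moved. A gentle probe for resistance will tell latched from merely coasted.

```bash
python3 -m crank '0 0 .001 0 0 0; 0 0 .002 0 0 0; 0 0 .003 0 0 0;0 0 .003 0 0 0'|tail -2; python3 st.py
python3 -m crank '0 0 .0005 0 0 0; 0 0 .001 0 0 0; 0 0 .001 0 0 0'|tail -2; python3 st.py; python3 - <<'E'
from workcell import bot
E

```

```text
wrist_force: [1.1, -0.3, 0.6]
opening: -0.0001
rack x,y,z -0.005811370417967998 -0.04369082757951057 0.0802894366061386 F 0.9915049936910297 -0.5357231413913018 t 5.75
wrist_force: [0.0, -0.1, 0.5]
opening: 0.0001
rack x,y,z -0.005786501997315823 -0.042779012195934094 0.08028412147152084 F 0.017639537233127955 -0.1390425174855525 t 6.05
```

```bash
python3 -m crank '0 0 .0005 0 0 0; 0 0 .0005 0 0 0'|tail -2; python3 st.py
python3 -m crank '0 0 .0005 0 0 0; 0 0 .0005 0 0 0'|tail -2; python3 st.py
python3 - <<'E'
from h import *
cv2.imwrite("pics/w4.png",vision.camera("wrist")[:,:,::-1])
import st
b=[cv2.imread(f"pics/w{i}.png").astype(float)[260:325,200:280].mean((1)) for i in(3,4)]
b=[x.sum(1)[None,:] for x in b]
for x in b:
    g=np.diff(x[0]); print("edges rows",260+np.argmax(g),260+np.argmin(g))
    print(x[0].astype(int).tolist()[8:56])
E
```

```text
wrist_force: [-0.5, 0.2, -0.8]
opening: -0.0001
rack x,y,z -0.005798339312229338 -0.04229490436942274 0.08029771123847436 F -0.4802790351701777 0.2932059203609933 t 6.25
wrist_force: [-0.3, 1.2, 0.4]
opening: 0.0001
rack x,y,z -0.005827717987829776 -0.04177873368173962 0.08026293381313165 F 0.00392273624160704 1.2398753986259547 t 6.45
rack x,y,z -0.005792085998773962 -0.04183271134243392 0.08030768757884692 F -0.3886486289046277 -0.02991854998361956 t 6.5
edges rows 306 304
[229, 228, 227, 228, 230, 230, 233, 234, 238, 256, 282, 305, 329, 355, 366, 373, 374, 378, 380, 386, 388, 390, 391, 388, 386, 383, 380, 377, 373, 371, 367, 365, 361, 360, 345, 325, 302, 279, 361, 567, 592, 585, 585, 584, 582, 581, 579, 576]
edges rows 320 318
[229, 228, 229, 229, 227, 227, 225, 228, 233, 236, 239, 238, 233, 230, 227, 227, 223, 225, 225, 225, 227, 228, 231, 236, 256, 280, 304, 327, 353, 367, 371, 373, 376, 378, 382, 386, 389, 388, 386, 384, 381, 376, 374, 370, 367, 362, 360, 358]
```

```bash
for i in 1; do python3 -m crank '0 0 .0005 0 0 0; 0 0 .0005 0 0 0'|tail -2; python3 st.py
python3 -m crank '0 0 .0004 0 0 0; 0 0 .0004 0 0 0'|tail -2; python3 st.py; done
python3 - <<'E'
from h import *
cv2.imwrite("pics/w5.png",vision.camera("wrist")[:,:,::-1])
import st
for i in (2,3,4,5):
    x=cv2.imread(f"pics/w{i}.png").astype(float)[290:335,200:235].mean(1).sum(1)
    print(i,290+np.argmax(np.diff(x)), x[10:40].astype(int).tolist())
E
```

```text
wrist_force: [-0.6, -0.1, 0.1]
opening: 0.0001
rack x,y,z -0.005796900156269979 -0.04127775402481971 0.08029638491208872 F -0.5695502085091403 0.013963702808447297 t 6.7
wrist_force: [-0.4, 0.8, 0.0]
opening: 0.0002
rack x,y,z -0.005804089066965453 -0.04089838589266243 0.08027317402326627 F -0.21645316557480535 0.8661545760635475 t 6.9
rack x,y,z -0.005811898619923028 -0.04091166944654898 0.08027286707016984 F 0.18181302025222842 -0.23076717797852764 t 6.95
2 323 [359, 363, 364, 367, 370, 373, 378, 378, 381, 377, 376, 370, 369, 365, 364, 358, 356, 351, 352, 349, 333, 313, 282, 277, 475, 650, 664, 655, 657, 656]
3 306 [368, 365, 352, 337, 310, 285, 369, 648, 672, 668, 665, 665, 666, 665, 665, 665, 667, 667, 665, 665, 667, 669, 668, 672, 672, 672, 672, 673, 673, 674]
4 320 [381, 382, 387, 389, 392, 394, 391, 386, 385, 380, 379, 374, 373, 367, 366, 363, 360, 340, 320, 288, 293, 550, 671, 678, 673, 671, 671, 670, 672, 671]
5 323 [376, 377, 380, 384, 386, 390, 392, 393, 394, 392, 390, 384, 378, 380, 376, 370, 368, 365, 363, 356, 337, 310, 278, 342, 659, 686, 677, 673, 672, 673]
```

```bash
python3 -m crank '0 0 .0004 0 0 0; 0 0 .0004 0 0 0'|tail -2; python3 st.py
python3 -m crank '0 0 .0004 0 0 0; 0 0 .0004 0 0 0'|tail -2; python3 st.py
python3 -m crank '0 0 0 0 0 0'|tail -2; python3 st.py
python3 - <<'E'
from h import *
cv2.imwrite("pics/w6.png",vision.camera("wrist")[:,:,::-1])
import st
for i in (5,6):
    x=cv2.imread(f"pics/w{i}.png").astype(float)[290:335,200:235].mean(1).sum(1)
    print(i,290+np.argmax(np.diff(x)), x[30:40].astype(int).tolist())
E
```

```text
wrist_force: [0.4, 0.5, -0.3]
opening: 0.0
rack x,y,z -0.0057955314036792485 -0.040464247434005264 0.08028700634465215 F 0.5417147932781895 0.3565152507446178 t 7.15
wrist_force: [-0.0, -1.1, -0.2]
opening: -0.0002
rack x,y,z -0.005763656202360527 -0.040147941794686455 0.08029657948468631 F -0.2865647914581506 -1.0480980821053936 t 7.35
wrist_force: [-0.8, 0.3, 0.2]
opening: -0.0001
rack x,y,z -0.005804006535257458 -0.040144711771922664 0.08027772418831333 F -0.6991991940165609 0.49807368721021494 t 7.45
rack x,y,z -0.005802096174907192 -0.04015467881116786 0.08026688180785635 F 0.11749705809149287 0.3920180041123355 t 7.5
5 323 [337, 310, 278, 342, 659, 686, 677, 673, 672, 673]
6 325 [363, 358, 333, 313, 280, 347, 662, 686, 676, 673]
```

```bash
python3 -m crank '0 0 .0004 0 0 0; 0 0 .0004 0 0 0'|grep nothing; python3 st.py
python3 -m crank '0 0 .0004 0 0 0; 0 0 .0004 0 0 0'|grep nothing; python3 st.py;python3 -m crank '0 0 0 0 0 0'|grep nothing;  python3 st.py
python3 - <<'E'
from h import *
cv2.imwrite("pics/w7.png",vision.camera("wrist")[:,:,::-1])
for i in (6,7):
    x=cv2.imread(f"pics/w{i}.png").astype(float)[290:335,200:235].mean(1).sum(1)
    print(i,290+np.argmax(np.diff(x)), x[30:40].astype(int).tolist())
E
```

```text
rack x,y,z -0.005802168863538646 -0.03993498245382058 0.08029275740071548 F 0.1498374712299964 -3.1697939492958067 t 7.7
rack x,y,z -0.005792187175353633 -0.039686019970905394 0.08028802278960433 F -0.35545842196479305 -5.402515098352672 t 7.9
rack x,y,z -0.005784555287757777 -0.03964633119383522 0.08029474371970323 F -0.11294919912006546 -5.261960588117261 t 8.0
6 325 [363, 358, 333, 313, 280, 347, 662, 686, 676, 673]
7 325 [364, 361, 344, 321, 285, 298, 581, 681, 679, 674]
```

View pics/w7.png

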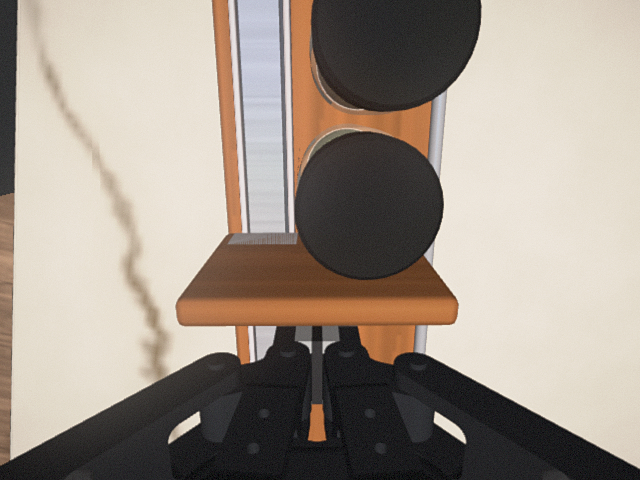

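It resists 5.3 N over 0.3 mm without sliding, where free sliding takes about 1 N, so the stop is latched. I'm drawing back and lifting clear.

```bash
python3 -m crank '0 0 -.01 0 0 0; 0 0 -.025 0 0 0; 0 0 -.045 0 0 0; 0 -.02 -.065 0 0 0; 0 -.045 -.08 0 0 0; 0 -.07 -.09 0 0 0; 0 -.07 -.09 0 0 0; 0 -.07 -.09 0 0 0'; python3 st.py; python3 - <<'E'
from h import *
from st import o,ex,ey
print(proj("wrist",[o+ex*-.03+ey*-.0389+[0,0,.04]]))
cv2.imwrite("pics/w8.png",vision.camera("wrist")[:,:,::-1])
cv2.imwrite("pics/t8.png",cv2.resize(vision.camera("top")[185:285,200:390,::-1],None,fx=4.2,fy=4.2,interpolation=cv2.INTER_CUBIC))
E
```

```text
time: 8.85
ee_pos: [0.497, -0.0987, 0.1504]
tcp_rot: [-90.0, -0.0, 13.1]
wrist_force: [0.1, 0.6, -0.4]
opening: 0.0003
rack x,y,z -0.006256042448214385 -0.13025573440949073 0.15037506568246584 F 0.18641718592408518 0.5539045515042268 t 8.85
rack x,y,z -0.006256042448214385 -0.13025573440949073 0.15037506568246584 F 0.18641718592408518 0.5539045515042268 t 8.85
[[272.04878815  80.60206752]]
```

View pics/w8.png

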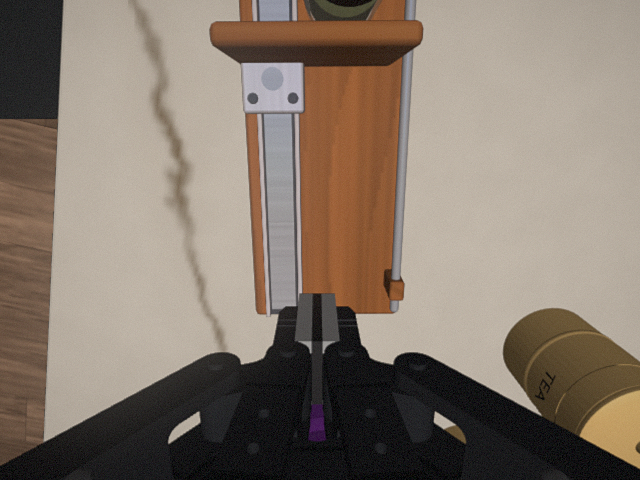

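The pin cap is at (272,78), against a prediction of (272,81) for a stop centred on the notch. That agrees to within about 1 mm. The hand is clear and the jar still stands, so I'm handing in.

```bash
python3 - <<'E'
from workcell import bot
print(bot.job_done(), bot.get_obs()["time"])
E
```

```text
the job is handed in; nothing more can be done
the job is handed in; nothing more can be done
```

I pushed the stop about 82 mm along its rail with the closed fingertips until it went into the notch. I then drew the hand back and up clear of it, and handed the job in at about 9 s.

- **Stop in the notch:** it ran ahead of the fingers by itself near the notch. A gentle probe then met 5.3 N with almost no movement, where free sliding takes about 1 N. After I let go, the pin cap appeared within about 1 mm of where a stop centred on the notch should be.
- **Jars:** the nearest jar's edge read the same before and after the stop seated (−12.2 and −12.0 mm). I took a last overhead picture but did not look at it, so I didn't check the other two jars after withdrawing.
- **Small disagreement:** the probe touched the plate about 1.5 to 2 mm later than I expected from the images. I put this down to calibration error or finger width, well within the 4 mm in which the stop centres itself.

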